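# Fetch the middle tote from the stack and restack

### The job

Get the chrome emblems out for striping: lift the top tote off the stack and set it down on the table, then take the middle tote and stand it flat in the centre of the round tan tray, and put the top tote back squarely, fully seated, on the bottom tote, which stays where it is. Pick up each tote singly and keep it level, set it down rather than drop it, keep its contents inside, and leave the jar, the can and the tape roll where they are.

Things in the scene. Friction and masses are not known exactly. Their poses are not given: they have to be found in the camera images.
- tote_top: Top of the stack of three alike open wooden totes, each 170 (own x) x 126 (y) x 70 mm (rim height), walls 7 mm. Origin: centre of underside, z up. Grip rail inside along own x at y = 0, end wall to end wall: 14 mm wide, 39 to 61 mm above the underside, a 49 mm wide compartment either side. Pinch it across the 14 mm at mid-length, from above. Holds two markers; 0.2 to 0.5 kg.
- tote_middle: Middle tote, like the top one; origin alike. Holds two chrome emblems. Contents of all totes lie below 27 mm. Stacking: a round bead 6 mm deep under each tote's floor drops inside the rim of the tote below with 3 mm play all round and leads it in from about 6 mm off; seated, underside is 64 mm above the lower tote's underside, long sides parallel. End for end makes no difference.
- tote_bottom: Bottom tote, like the top one; origin alike, at table height (z = 0). It stands loose on the table and stays where it is.
- work_tray: Round tan tray, 330 mm across, fixed on the table left or right of the stack. Origin: centre of its underside, 7 mm above the table top (z = 0). Its flat floor is 5 mm above the origin (12 mm above the table top) out to about 130 mm from the centre; the rolled rim stands 24 mm above the table top.
- emblem_a: Chrome car emblem, 90 by 36 by 14 mm, lying in one compartment of the middle tote (hidden at the start). Origin: centre of its underside.
- emblem_b: A second such emblem, in the other compartment of the middle tote. Origin: centre of its underside.
- marker_a: White marker, 136 mm long, 14 mm thick, lying in one compartment of the top tote. Origin: its middle, at its underside.
- marker_b: Black marker, 136 mm long, 14 mm thick, lying in the other compartment of the top tote. Origin: its middle, at its underside.
- jar: Bystander: small white jar with a gold lid, 59 mm across, 50 mm high, behind the work. Origin: centre of its underside.
- can: Bystander: small enamel can, 65 mm across, 61 mm high, behind the work. Origin: centre of its underside.
- tape: Bystander: roll of cream tape lying flat, 84 mm across, 18 mm high, near the front edge between stack and tray. Origin: centre of its underside.

How it is judged:
By the outcome, as a careful person would: the job done as asked, in the order asked, and still so for the second after the job is handed in, with the robot touching nothing.
It also fails if it takes over 72 s, if anything falls off the work surface, if the arm or the gripper's body presses on something with over 40 N, if the wrist force passes 120 N, or if a joint passes its speed limit or range.

### The arm

A 6-joint arm with a two-finger parallel gripper is mounted at the origin on a cart in front of the work surface, level with it; the furniture and walls round the work are solid. World frame = base frame: x ahead of the robot, y to its left, z up, the work surface at z = 0. Lengths are in mm, angles in rad, forces in N, time in s.
With the tool pointing down it reaches from about 300 to 775 mm from the base axis. Payload 14.6 kg.
Tool frame: the origin (TCP) lies between the finger pads; the fingertips stand 11 mm ahead of it and the grasp point (between the pads) lies 8 mm behind it; z points along the fingers, y is the direction in which the jaws open and shut (so a half turn about z gives the same grasp; the last joint's range is limited). The gripper opens to 94 mm and grips with 3 to 60 N. Pads are 16 mm wide; open, the fingers measure 119 mm over their backs; the gripper's body (75 mm by 177 mm) begins 78 mm behind the grasp point.
Start: joints at [1.229, 0.3, 1.521, -0, 1.321, -0.067], TCP at [149.243, 529.354, 216.446] pointing down, gripper open.
Joint ranges: [-3.03, 3.03], [-0.79, 2.21], [0.23, 2.52], [-1.04, 4.18], [0, 3.07], [-2.55, 2.55]. Speed limits (rad/s): [2.22, 2.22, 2.57, 3.14, 3.14, 3.14].

### API

Orientations are given as [roll, pitch, yaw] about the fixed x, y, z axes, in that order (R = Rz(yaw) Ry(pitch) Rx(roll)).
In Python, from cell import * gives the robot as it stands.
- The arm moves only by the tool arm_command, never from a script. Its argument "deltas" is a list of rows, each an object with "xyz": the shift along the world's x, y, z in m, a list of three; "turn": the turn, a rotation vector about the world's x, y, z in rad, a list of three. A call has 1 to 12 rows; each row shifts and turns the commanded pose from where the row before left it; what a row does not reach is not made up. A row lasts 1/8 s, in which the tool goes at most 62.5 mm and 10.7 degrees, less where a joint would pass 70% of its speed; a pose out of reach is approached as far as the arm can. A call with a gripper value outside its range is refused whole. "gripper" is the closure, from 0 (fully open) to 1 (shut), set as the call begins (left out, the last holds). The fingers move at their own pace and stop on an object; "force" is the grip in N (left out, the last holds). Time passes only in rows, so rows that do not move let the fingers close. It gives the time, the measured TCP pose, the force and the opening at its end, in the units of the state.
- read_state(): the state, without advancing time (a new reading comes with each control period).
- camera(name): name is "side" or "top"; returns a dict with "color" (400x640x3 uint8, red, green, blue), "fx", "fy", "cx", "cy" (pixels), "rvec" (rotation vector, rad) and "tvec" (3), from world to camera coordinates, as OpenCV has them. Camera axes: x right, y down, z forward; pixel columns grow to the right and rows downward; lengths in mm; the calibration is good to about 2 mm. A picture is of the moment at which its call begins. There is no depth.
- sign_off(): hands the job in, once; it reports no verdict.
The state is a dict: "clock": time; "joints": joint angles; "qd": joint speeds; "effort": joint torques, N m; "eef_pos": TCP position; "eef_rot": TCP orientation; "wrist_force": force on the tool from outside, world axes, zero at the start; "moment": the same for the moment, N m; "finger_gap": finger opening in mm.
Only numpy, scipy, OpenCV 4.12 (cv2) and the standard library are available. Lean on these libraries where they do the work, as an engineer would, in place of code of your own. Each camera call takes 0.05 s, during which the arm holds its last target.

## Working session

There is one attempt and no reset: what is moved stays moved. The work goes in short steps, Python scripts to look and compute and a tool call to move; the robot and the scene stay as the last step left them, time stands still between calls to the robot, and variables do not carry over. Pictures are saved under pics/ and viewed, and the job is handed in when it is done.

Besides the shell and the picture viewer there is one more tool, called after "Request:" by a JSON object that holds its "op" and its "data". arm_command: Moves the arm, as the interface text tells. Its arguments: {"type":"object","properties":{"deltas":{"type":"array","items":{"type":"object","properties":{"xyz":{"type":"array","items":{"type":"number"}},"turn":{"type":"array","items":{"type":"number"}}}}},"gripper":{"type":"number"},"force":{"type":"number"}},"required":["deltas"]}

```bash
mkdir -p pics; cat > h.py <<'E'
from cell import *
import numpy as np, cv2
def snap(n,f):
    c=camera(n); cv2.imwrite('pics/'+f,c['color'][:,:,::-1]); return c
def ray(c,u,v,z):
    R=cv2.Rodrigues(np.array(c['rvec'],float))[0]; t=np.array(c['tvec'],float).ravel()
    o=-R.T@t; d=R.T@np.array([(u-c['cx'])/c['fx'],(v-c['cy'])/c['fy'],1.])
    return o+d*(z-o[2])/d[2]
def proj(c,P):
    K=np.array([[c['fx'],0,c['cx']],[0,c['fy'],c['cy']],[0,0,1]],float)
    return cv2.projectPoints(np.array(P,float).reshape(-1,1,3),np.array(c['rvec'],float),np.array(c['tvec'],float),K,None)[0].reshape(-1,2)
E
python3 - <<'E'
from h import *
for n in('top','side'):
    c=snap(n,n+'0.png'); R=cv2.Rodrigues(np.array(c['rvec'],float))[0]; print(n,c['fx'],c['cx'],c['cy'],-R.T@np.array(c['tvec'],float).ravel(), R.round(2).tolist())
print(read_state())
E
```

```text
top 373.6682094726219 320.40858556693996 196.92455731705886 [ 448.92914297   32.19031009 1046.49337434] [[-0.03, -1.0, -0.0], [-0.99, 0.03, -0.12], [0.12, 0.0, -0.99]]
side 382.8518366617075 324.1759837721028 191.3579588751224 [  26.83068929 -756.51812961  805.83528575] [[0.81, -0.58, -0.02], [-0.35, -0.46, -0.81], [0.46, 0.67, -0.58]]
{'clock': 0.1, 'joints': array([ 1.22940278e+00,  3.00409735e-01,  1.52152200e+00,  4.98109624e-05,
        1.32070161e+00, -6.65895320e-02]), 'qd': array([-7.89434314e-04, -5.00707107e-05, -1.90008603e-03,  1.26697298e-03,
        1.76688989e-03,  1.27935015e-03]), 'effort': array([ 1.11662896e-03, -5.32633567e+01, -3.53293526e+01,  7.09792902e-02,
        2.33358733e-02, -6.72897727e-05]), 'eef_pos': array([149.15660073, 529.15432893, 215.94497971]), 'eef_rot': array([-3.14055748e+00, -1.17389110e-04,  2.86677622e+00]), 'wrist_force': array([-0.39121731,  0.1982166 , -0.94845056]), 'moment': array([0.04093352, 0.00072057, 0.04685264]), 'finger_gap': 93.8668884028244}
```

View pics/top0.png

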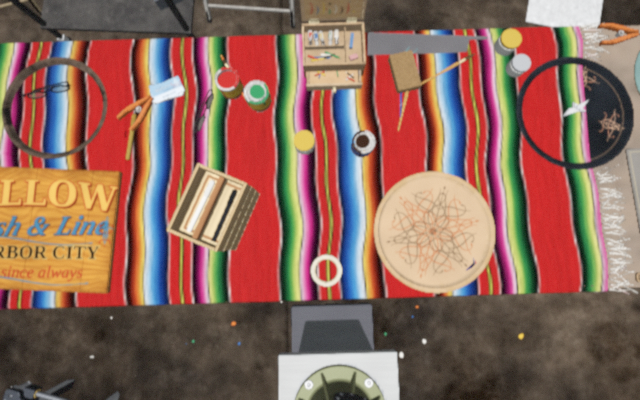

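View pics/side0.png

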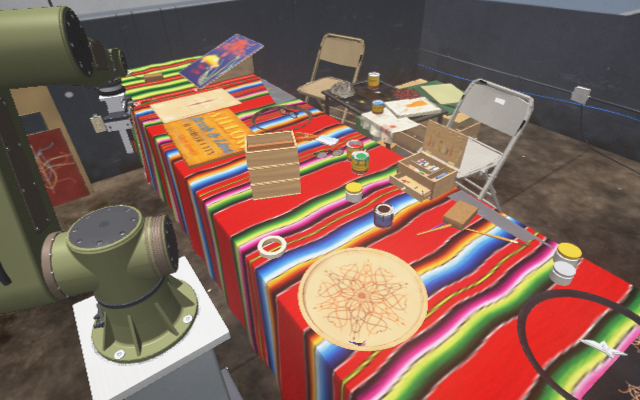

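```bash
python3 - <<'E'
from h import *
a=cv2.imread('pics/top0.png')[150:262,155:285]; cv2.imwrite('pics/z1.png',cv2.resize(a,None,fx=5,fy=5,interpolation=cv2.INTER_CUBIC)[:600])
a=cv2.imread('pics/side0.png')[120:210,235:315]; cv2.imwrite('pics/z2.png',cv2.resize(a,None,fx=6,fy=6,interpolation=cv2.INTER_CUBIC))
E
```

```text
(no output)
```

View pics/z1.png

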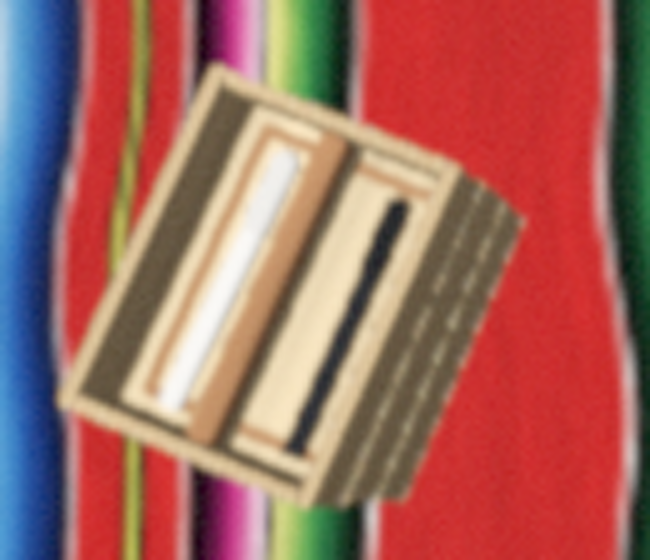

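View pics/z2.png

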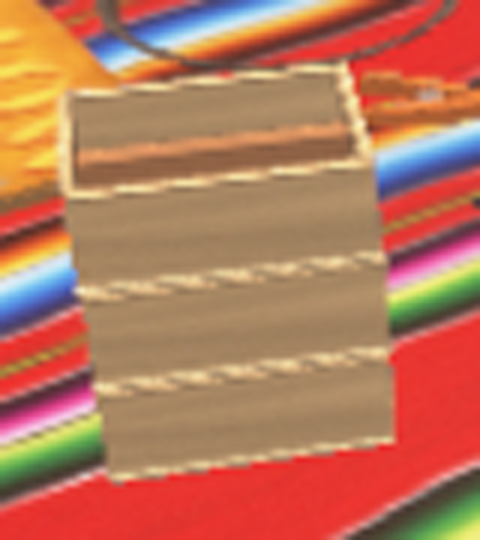

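```bash
python3 - <<'E'
from h import *
t=camera('top'); s=camera('side')
def rect(c,px,z):
    P=np.array([ray(c,u,v,z) for u,v in px]); print(P[:,:2].round(1).tolist(),'ctr',P.mean(0).round(1))
    for i in range(4):
        e=P[(i+1)%4]-P[i]; print('  len',np.linalg.norm(e).round(1),'ang',np.degrees(np.arctan2(e[1],e[0])).round(2))
rect(t,[(198.2,163.2),(247,183),(216.6,250.6),(167,230.6)],198)
rect(s,[(245.7,135.3),(292.8,130.7),(297.3,146.7),(246.3,152.5)],198)
for p in [(253.8,199.7),(300.5,193)]: print(ray(s,*p,0).round(1))
# tray: tan mask ellipse
hsv=cv2.cvtColor(t['color'],cv2.COLOR_RGB2HSV)
m=cv2.inRange(hsv,(10,40,120),(25,150,255)); m[:160]=0;m[:,:365]=0;m[:,505:]=0; m[300:]=0
m=cv2.morphologyEx(m,cv2.MORPH_CLOSE,np.ones((9,9)))
m=cv2.morphologyEx(m,cv2.MORPH_OPEN,np.ones((9,9)))
k=max(cv2.findContours(m,0,1)[0],key=cv2.contourArea); h=cv2.convexHull(k)
P=np.array([ray(t,*q[0],24)[:2] for q in h]); A=np.c_[2*P,np.ones(len(P))]; x=np.linalg.lstsq(A,(P**2).sum(1),rcond=None)[0]
print('tray',x[:2],np.sqrt(x[2]+x[0]**2+x[1]**2),np.abs(np.linalg.norm(P-x[:2],axis=1)-np.sqrt(x[2]+x[0]**2+x[1]**2)).max())
hs=cv2.cvtColor(s['color'],cv2.COLOR_RGB2HSV)
m=cv2.inRange(hs,(10,40,120),(25,160,255)); m[:240]=0;m[:,:292]=0;m[:,435:]=0; m[355:]=0
m=cv2.morphologyEx(m,cv2.MORPH_CLOSE,np.ones((9,9)));m=cv2.morphologyEx(m,cv2.MORPH_OPEN,np.ones((9,9)))
k=max(cv2.findContours(m,0,1)[0],key=cv2.contourArea); h=cv2.convexHull(k)
P=np.array([ray(s,*q[0],22)[:2] for q in h]); A=np.c_[2*P,np.ones(len(P))]; x=np.linalg.lstsq(A,(P**2).sum(1),rcond=None)[0]
print('tray side',x[:2],np.sqrt(x[2]+x[0]**2+x[1]**2))
for n,p,z in[('jar',(304,140),50),('can',(363,142),61),('tape',(326,270),18)]: print(n,ray(t,*p,z).round(0))
print(proj(t,[[400,300,0],[400,0,0],[400,-300,0]]))
E
```

```text
[[638.0, 313.4], [588.0, 200.8], [436.2, 270.5], [484.7, 383.1]] ctr [536.7 291.9 198. ]
  len 123.3 ang -113.93
  len 167.0 ang 155.34
  len 122.6 ang 66.73
  len 168.5 ang -24.41
[[489.0, 376.8], [636.3, 305.3], [586.8, 197.7], [436.9, 266.6]] ctr [537.2 286.6 198. ]
  len 163.8 ang -25.92
  len 118.4 ang -114.73
  len 164.9 ang 155.32
  len 121.9 ang 64.7
[441.  278.2   0. ]
[594.3 211.6   0. ]
tray [ 471.29600621 -269.79985466] 170.47051472041355 20.881410378184967
tray side [ 468.9065278  -269.64280177] 169.44865741645316
jar [726.  73.  50.]
can [713. -86.  61.]
tape [372.  24.  18.]
[[225.98907938 262.44736833]
 [334.40121419 259.0414662 ]
 [442.87788249 255.63353668]]
```

```bash
python3 - <<'E'
from h import *
t=camera('top')
a,b=[ray(t,155+u/5,150+v/5,189) for u,v in((333,138),(203,440))]
print(a,b,(a+b)/2,np.degrees(np.arctan2(*(b-a)[1::-1])))
E
```

```text
[604.1297265  261.62394381 189.        ] [466.11396497 321.0491039  189.        ] [535.12184573 291.33652386 189.        ] 156.7048388570929
```

Request:
{"op": "arm_command", "data": {"deltas": [{"xyz": [0.02,-0.01,0.02],"turn": [0,0,-0.02]},{"xyz": [0.03,-0.02,0.02],"turn": [0,0,-0.02]},{"xyz": [0.035,-0.02,0.02],"turn": [0,0,-0.02]},{"xyz": [0.035,-0.02,0.01],"turn": [0,0,-0.02]},{"xyz": [0.035,-0.02,0],"turn": [0,0,-0.02]},{"xyz": [0.035,-0.02,0],"turn": [0,0,-0.02]},{"xyz": [0.035,-0.02,0],"turn": [0,0,-0.02]},{"xyz": [0.035,-0.02,0],"turn": [0,0,-0.015]},{"xyz": [0.035,-0.025,0]},{"xyz": [0.035,-0.025,0]},{"xyz": [0.035,-0.025,0]},{"xyz": [0.022,-0.015,0]}], "gripper": 0.4, "force": 40}}

```text
validation failed for argument at $.de...
```

Request:
{"op": "arm_command", "data": {"deltas": [{"xyz": [0.02,-0.01,0.02],"turn": [0,0,-0.02]},{"xyz": [0.03,-0.02,0.02],"turn": [0,0,-0.02]},{"xyz": [0.035,-0.02,0.02],"turn": [0,0,-0.02]},{"xyz": [0.035,-0.02,0.01],"turn": [0,0,-0.02]},{"xyz": [0.035,-0.02,0],"turn": [0,0,-0.02]},{"xyz": [0.035,-0.02,0],"turn": [0,0,-0.02]},{"xyz": [0.035,-0.02,0],"turn": [0,0,-0.02]},{"xyz": [0.035,-0.02,0],"turn": [0,0,-0.015]},{"xyz": [0.035,-0.025,0],"turn": [0,0,0]},{"xyz": [0.035,-0.025,0],"turn": [0,0,0]},{"xyz": [0.035,-0.025,0],"turn": [0,0,0]},{"xyz": [0.022,-0.015,0],"turn": [0,0,0]}], "gripper": 0.4, "force": 40}}

```text
clock: 1.75
eef_pos: [537.6, 288.0, 286.1]
eef_rot: [-3.141, -0.0, 2.711]
wrist_force: [0.5, 0.5, -0.2]
finger_gap: 56.2
```

Request:
{"op": "arm_command", "data": {"deltas": [{"xyz": [-0.001,0.001,-0.02],"turn": [0,0,0]},{"xyz": [0,0.001,-0.025],"turn": [0,0,0]},{"xyz": [0,0,-0.025],"turn": [0,0,0]},{"xyz": [0,0,-0.02],"turn": [0,0,0]},{"xyz": [0,0,-0.015],"turn": [0,0,0]},{"xyz": [0,0,-0.01],"turn": [0,0,0]},{"xyz": [0,0,0],"turn": [0,0,0]}]}}

```text
clock: 2.62
eef_pos: [535.1, 291.3, 171.1]
eef_rot: [-3.141, -0.0, 2.712]
wrist_force: [0.1, 0.8, -0.6]
finger_gap: 56.2
```

```bash
python3 - <<'E'
from h import *
c=snap('top','t1.png'); a=c['color'][130:262,140:300,::-1]; cv2.imwrite('pics/z3.png',cv2.resize(a,None,fx=4,fy=4,interpolation=cv2.INTER_CUBIC))
c=snap('side','s1.png'); a=c['color'][80:210,215:335,::-1]; cv2.imwrite('pics/z4.png',cv2.resize(a,None,fx=4,fy=4,interpolation=cv2.INTER_CUBIC))
E
```

```text
(no output)
```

View pics/z3.png

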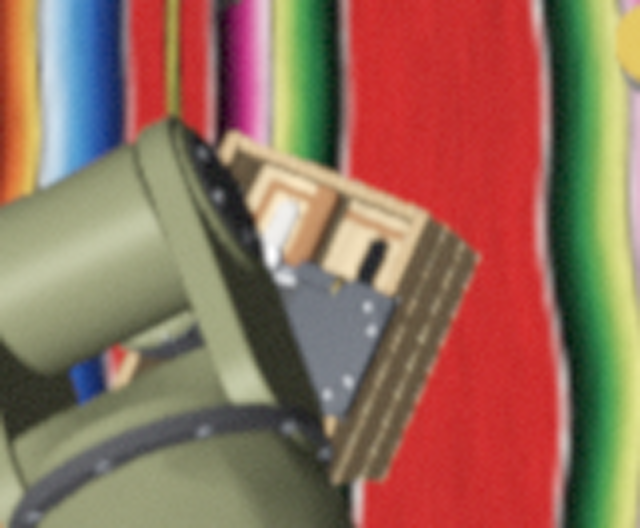

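View pics/z4.png

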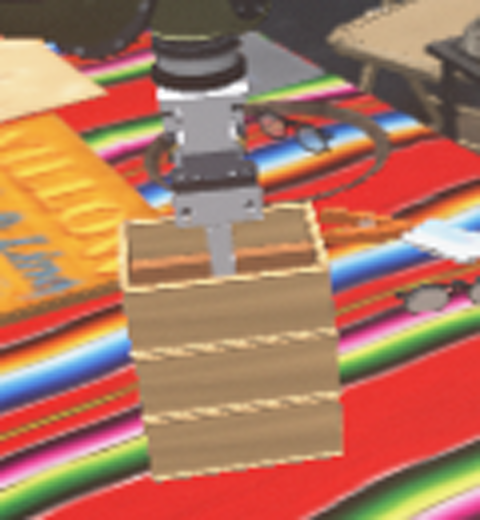

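Request:
{"op": "arm_command", "data": {"deltas": [{"xyz": [0,0,0],"turn": [0,0,0]},{"xyz": [0,0,0],"turn": [0,0,0]},{"xyz": [0,0,0],"turn": [0,0,0]},{"xyz": [0,0,0],"turn": [0,0,0]},{"xyz": [0,0,0],"turn": [0,0,0]}], "gripper": 1, "force": 3}}

```text
clock: 3.35
eef_pos: [535.3, 291.6, 171.6]
eef_rot: [3.141, 0.0, 2.712]
wrist_force: [-0.2, 0.3, -4.1]
finger_gap: 14.2
```

Request:
{"op": "arm_command", "data": {"deltas": [{"xyz": [0,0,0],"turn": [0,0,0]},{"xyz": [0,0,0],"turn": [0,0,0]},{"xyz": [0,0,0],"turn": [0,0,0]}], "gripper": 1, "force": 40}}

```text
clock: 3.72
eef_pos: [535.2, 291.5, 171.4]
eef_rot: [3.141, 0.0, 2.712]
wrist_force: [0.4, 3.1, -1.0]
finger_gap: 14.0
```

Request:
{"op": "arm_command", "data": {"deltas": [{"xyz": [0,0,0.003],"turn": [0,0,0]},{"xyz": [0,0,0.004],"turn": [0,0,0]},{"xyz": [0,0,0.005],"turn": [0,0,0]},{"xyz": [0,0,0.008],"turn": [0,0,0]},{"xyz": [0,0,0.01],"turn": [0,0,0]},{"xyz": [0,0,0.01],"turn": [0,0,0]},{"xyz": [0,0,0.005],"turn": [0,0,0]},{"xyz": [0,0,0],"turn": [0,0,0]}]}}

```text
clock: 4.72
eef_pos: [535.3, 291.4, 216.8]
eef_rot: [3.141, 0.0, 2.712]
wrist_force: [0.7, 0.2, -3.8]
finger_gap: 13.5
```

```bash
python3 - <<'E'
from h import *
s=read_state();print(s['moment'],s['wrist_force'])
c=snap('side','s2.png'); a=c['color'][80:210,215:335,::-1]; cv2.imwrite('pics/z5.png',cv2.resize(a,None,fx=4,fy=4,interpolation=cv2.INTER_CUBIC))
E
```

```text
[ 0.05194492  0.02416122 -0.00738978] [ 0.68992508  0.19956494 -3.83868545]
```

View pics/z5.png

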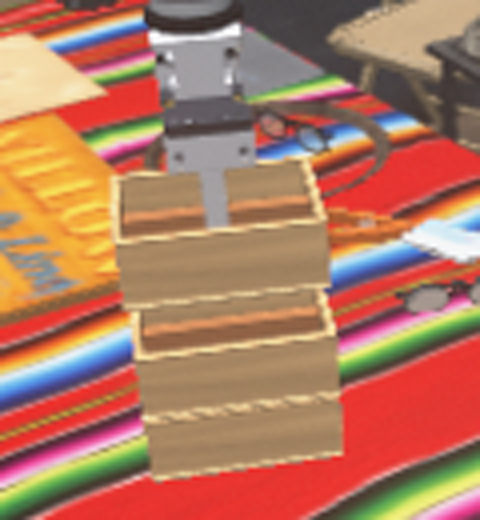

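Request:
{"op": "arm_command", "data": {"deltas": [{"xyz": [0,-0.006,0.002],"turn": [0,0,0]},{"xyz": [0.001,-0.014,0],"turn": [0,0,0]},{"xyz": [0.001,-0.022,0],"turn": [0,0,0]},{"xyz": [0.002,-0.028,0],"turn": [0,0,0]},{"xyz": [0.002,-0.03,0],"turn": [0,0,0]},{"xyz": [0.002,-0.03,0],"turn": [0,0,0]},{"xyz": [0.002,-0.03,0],"turn": [0,0,0]},{"xyz": [0.002,-0.028,0],"turn": [0,0,0]},{"xyz": [0.001,-0.024,0],"turn": [0,0,0]},{"xyz": [0.001,-0.018,0],"turn": [0,0,0]},{"xyz": [0.001,-0.012,-0.004],"turn": [0,0,0]},{"xyz": [0,-0.004,-0.01],"turn": [0,0,0]}]}}

```text
clock: 6.28
eef_pos: [550.4, 44.8, 204.2]
eef_rot: [3.141, 0.001, 2.711]
wrist_force: [0.2, -0.6, -4.0]
finger_gap: 13.8
```

Request:
{"op": "arm_command", "data": {"deltas": [{"xyz": [0,0,-0.015],"turn": [0,0,0]},{"xyz": [0,0,-0.02],"turn": [0,0,0]},{"xyz": [0,0,-0.025],"turn": [0,0,0]},{"xyz": [0,0,-0.025],"turn": [0,0,0]},{"xyz": [0,0,-0.025],"turn": [0,0,0]},{"xyz": [0,0,-0.02],"turn": [0,0,0]},{"xyz": [0,0,-0.01],"turn": [0,0,0]},{"xyz": [0,0,-0.005],"turn": [0,0,0]},{"xyz": [0,0,0],"turn": [0,0,0]}]}}

```text
clock: 7.4
eef_pos: [550.3, 45.5, 59.5]
eef_rot: [3.142, 0.0, 2.712]
wrist_force: [-0.3, -0.3, -3.3]
finger_gap: 13.4
```

```bash
python3 - <<'E'
from h import *
c=snap('side','s3.png'); c=snap('top','t3.png')
E
```

```text
(no output)
```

View pics/s3.png

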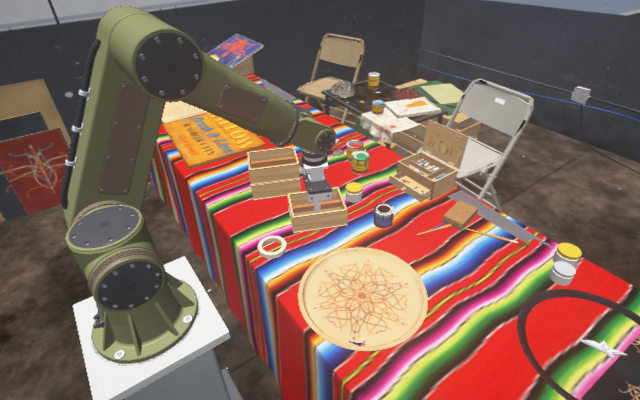

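View pics/t3.png

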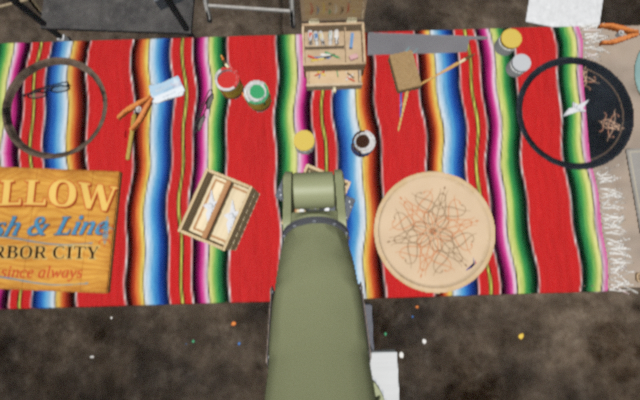

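Request:
{"op": "arm_command", "data": {"deltas": [{"xyz": [0,0,-0.006],"turn": [0,0,0]},{"xyz": [0,0,-0.005],"turn": [0,0,0]},{"xyz": [0,0,-0.003],"turn": [0,0,0]},{"xyz": [0,0,-0.001],"turn": [0,0,0]},{"xyz": [0,0,-0.001],"turn": [0,0,0]},{"xyz": [0,0,0],"turn": [0,0,0]}]}}

```text
clock: 8.25
eef_pos: [550.3, 45.3, 43.5]
eef_rot: [3.142, 0.0, 2.712]
wrist_force: [0.1, -0.1, -3.1]
finger_gap: 14.0
```

Request:
{"op": "arm_command", "data": {"deltas": [{"xyz": [0,0,-0.001],"turn": [0,0,0]},{"xyz": [0,0,-0.0005],"turn": [0,0,0]},{"xyz": [0,0,0],"turn": [0,0,0]}]}}

```text
clock: 8.62
eef_pos: [550.4, 45.4, 43.4]
eef_rot: [3.141, 0.001, 2.712]
wrist_force: [-7.3, 0.1, 12.5]
finger_gap: 13.4
```

Request:
{"op": "arm_command", "data": {"deltas": [{"xyz": [0,0,0.0007],"turn": [0,0,0]},{"xyz": [0,0,0],"turn": [0,0,0]}]}}

```text
clock: 8.88
eef_pos: [550.4, 45.4, 43.4]
eef_rot: [3.141, 0.0, 2.712]
wrist_force: [-5.2, 0.9, 6.8]
finger_gap: 13.7
```

Request:
{"op": "arm_command", "data": {"deltas": [{"xyz": [0,0,0],"turn": [0,0,0]},{"xyz": [0,0,0],"turn": [0,0,0]},{"xyz": [0,0,0],"turn": [0,0,0]},{"xyz": [0,0,0],"turn": [0,0,0]}], "gripper": 0.4}}

```text
clock: 9.38
eef_pos: [550.3, 45.3, 42.6]
eef_rot: [-3.142, -0.0, 2.712]
wrist_force: [-0.3, 0.1, -0.7]
finger_gap: 50.5
```

Request:
{"op": "arm_command", "data": {"deltas": [{"xyz": [0,0,0.01],"turn": [0,0,0]},{"xyz": [0,0,0.025],"turn": [0,0,0]},{"xyz": [0,0,0.035],"turn": [0,0,0]},{"xyz": [0,0,0.04],"turn": [0,0,0]},{"xyz": [0,0,0.04],"turn": [0,0,0]},{"xyz": [0,0,0.03],"turn": [0,0,0]},{"xyz": [0,-0.03,0],"turn": [0,0,0]},{"xyz": [-0.01,-0.05,0],"turn": [0,0,0]},{"xyz": [-0.01,-0.05,0],"turn": [0,0,0]},{"xyz": [-0.01,-0.05,0],"turn": [0,0,0]},{"xyz": [-0.01,-0.05,0],"turn": [0,0,0]},{"xyz": [-0.01,-0.03,0],"turn": [0,0,0]}]}}

```text
clock: 10.88
eef_pos: [499.5, -216.7, 223.3]
eef_rot: [-3.141, 0.001, 2.71]
wrist_force: [0.8, 1.0, 0.3]
finger_gap: 56.5
```

```bash
python3 - <<'E'
from h import *
c=snap('top','t4.png'); a=c['color'][120:270,150:360,::-1]; cv2.imwrite('pics/z6.png',cv2.resize(a,None,fx=3.8,fy=3.8,interpolation=cv2.INTER_CUBIC)[:600])
c=snap('side','s4.png'); a=c['color'][130:250,235:355,::-1]; cv2.imwrite('pics/z7.png',cv2.resize(a,None,fx=5,fy=5,interpolation=cv2.INTER_CUBIC)[:600])
E
```

```text
(no output)
```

View pics/z6.png

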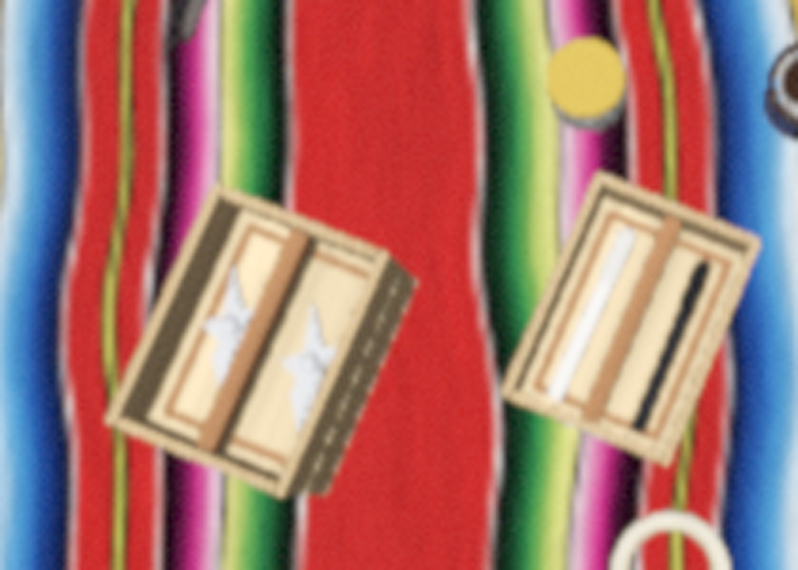

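View pics/z7.png

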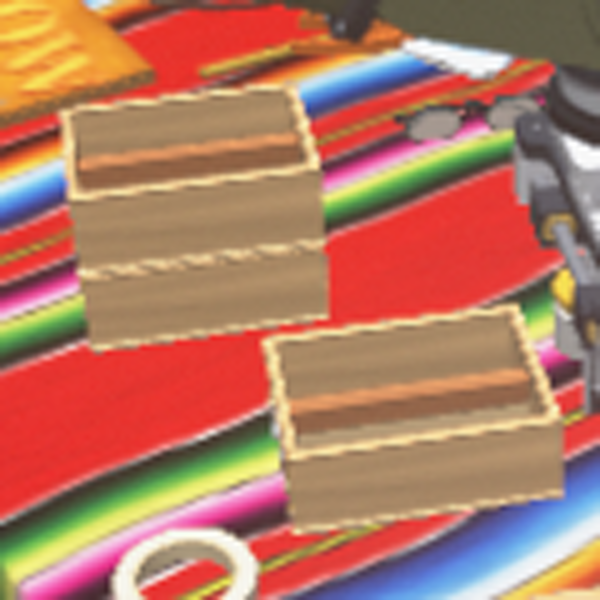

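```bash
cat >> h.py <<'E'
def rect(c,px,z,sc,ox,oy):
    P=np.array([ray(c,u/sc+ox,v/sc+oy,z) for u,v in px]); print('ctr',P.mean(0).round(1),end=' ')
    for i in range(4):
        e=P[(i+1)%4]-P[i]; print(np.linalg.norm(e).round(1),np.degrees(np.arctan2(e[1],e[0])).round(1),end='; ')
    print()
E
python3 - <<'E'
from h import *
t=camera('top'); s=camera('side')
print('middle');rect(t,[(218,186),(388,255),(287,498),(108,422)],134,3.8,150,120)
rect(s,[(62,112),(297,86),(320,163),(72,202)],134,5,235,130)
print('placed');rect(t,[(602,175),(759,240),(667,465),(504,395)],70,3.8,150,120)
rect(s,[(267,340),(518,308),(560,412),(293,457)],70,5,235,130)
E
```

```text
middle
ctr [535.9 290.3 134. ] 121.2 -113.9; 167.8 156.9; 126.0 65.7; 167.0 -24.7; 
ctr [536.2 283.9 134. ] 167.7 -25.0; 109.6 -113.9; 166.7 159.3; 122.4 66.7; 
placed
ctr [548.5  43.7  70. ] 118.7 -114.6; 168.1 155.7; 121.7 65.1; 167.5 -25.3; 
ctr [550.3  39.8  70. ] 166.0 -25.2; 112.1 -114.2; 165.5 157.7; 120.3 66.1;
```

Request:
{"op": "arm_command", "data": {"deltas": [{"xyz": [0.003,0.03,0],"turn": [0,0,0]},{"xyz": [0.003,0.045,0],"turn": [0,0,0]},{"xyz": [0.003,0.05,0],"turn": [0,0,0]},{"xyz": [0.003,0.05,0],"turn": [0,0,0]},{"xyz": [0.003,0.05,0],"turn": [0,0,0]},{"xyz": [0.003,0.05,0],"turn": [0,0,0]},{"xyz": [0.003,0.05,0],"turn": [0,0,0]},{"xyz": [0.003,0.05,0],"turn": [0,0,0]},{"xyz": [0.003,0.05,0],"turn": [0,0,0]},{"xyz": [0.003,0.045,0],"turn": [0,0,0]},{"xyz": [0.003,0.03,0],"turn": [0,0,0]},{"xyz": [0.003,0.008,-0.01],"turn": [0,0,0]}]}}

```text
clock: 12.58
eef_pos: [535.5, 296.0, 212.9]
eef_rot: [3.141, 0.001, 2.715]
wrist_force: [-0.8, 1.0, -0.3]
finger_gap: 56.3
```

Request:
{"op": "arm_command", "data": {"deltas": [{"xyz": [0,0,-0.02],"turn": [0,0,0]},{"xyz": [0,0,-0.025],"turn": [0,0,0]},{"xyz": [0,0,-0.02],"turn": [0,0,0]},{"xyz": [0,0,-0.02],"turn": [0,0,0]},{"xyz": [0,0,-0.01],"turn": [0,0,0]},{"xyz": [0,0,0],"turn": [0,0,0]}]}}

```text
clock: 13.32
eef_pos: [535.9, 293.2, 117.3]
eef_rot: [-3.141, -0.001, 2.712]
wrist_force: [0.0, 0.9, -0.3]
finger_gap: 56.3
```

Request:
{"op": "arm_command", "data": {"deltas": [{"xyz": [0,-0.0015,-0.006],"turn": [0,0,0]},{"xyz": [0,0,-0.004],"turn": [0,0,0]},{"xyz": [0,0,0],"turn": [0,0,0]}]}}

```text
clock: 13.7
eef_pos: [536.2, 291.8, 107.5]
eef_rot: [-3.141, -0.0, 2.712]
wrist_force: [0.2, -0.7, -0.3]
finger_gap: 56.8
```

Request:
{"op": "arm_command", "data": {"deltas": [{"xyz": [0,0,0],"turn": [0,0,0]},{"xyz": [0,0,0],"turn": [0,0,0]},{"xyz": [0,0,0],"turn": [0,0,0]},{"xyz": [0,0,0],"turn": [0,0,0]},{"xyz": [0,0,0],"turn": [0,0,0]}], "gripper": 1, "force": 3}}

```text
clock: 14.32
eef_pos: [536.4, 292.1, 107.8]
eef_rot: [3.141, 0.0, 2.712]
wrist_force: [1.6, 1.2, 2.0]
finger_gap: 13.9
```

Request:
{"op": "arm_command", "data": {"deltas": [{"xyz": [0,0,0],"turn": [0,0,0]},{"xyz": [0,0,0],"turn": [0,0,0]},{"xyz": [0,0,0],"turn": [0,0,0]}], "gripper": 1, "force": 40}}

```text
clock: 14.7
eef_pos: [536.4, 292.1, 107.8]
eef_rot: [3.141, 0.0, 2.712]
wrist_force: [0.8, 4.5, 2.5]
finger_gap: 13.8
```

Request:
{"op": "arm_command", "data": {"deltas": [{"xyz": [0,0,0.003],"turn": [0,0,0]},{"xyz": [0,0,0.004],"turn": [0,0,0]},{"xyz": [0,0,0.005],"turn": [0,0,0]},{"xyz": [0,0,0.008],"turn": [0,0,0]},{"xyz": [0,0,0.015],"turn": [0,0,0]},{"xyz": [0,0,0.02],"turn": [0,0,0]},{"xyz": [0,0,0.02],"turn": [0,0,0]},{"xyz": [0,0,0.015],"turn": [0,0,0]},{"xyz": [0,0,0.01],"turn": [0,0,0]},{"xyz": [0,0,0],"turn": [0,0,0]}]}}

```text
clock: 15.95
eef_pos: [536.4, 291.9, 208.2]
eef_rot: [3.141, 0.001, 2.712]
wrist_force: [-0.2, 0.1, -6.0]
finger_gap: 13.7
```

```bash
python3 - <<'E'
from h import *
s=read_state();print(s['moment'],s['wrist_force'])
c=snap('side','s5.png'); a=c['color'][80:230,215:365,::-1]; cv2.imwrite('pics/z8.png',cv2.resize(a,None,fx=4,fy=4,interpolation=cv2.INTER_CUBIC))
E
```

```text
[-0.04707968 -0.02045922 -0.00402055] [-0.20593874  0.10558692 -5.97437357]
```

View pics/z8.png

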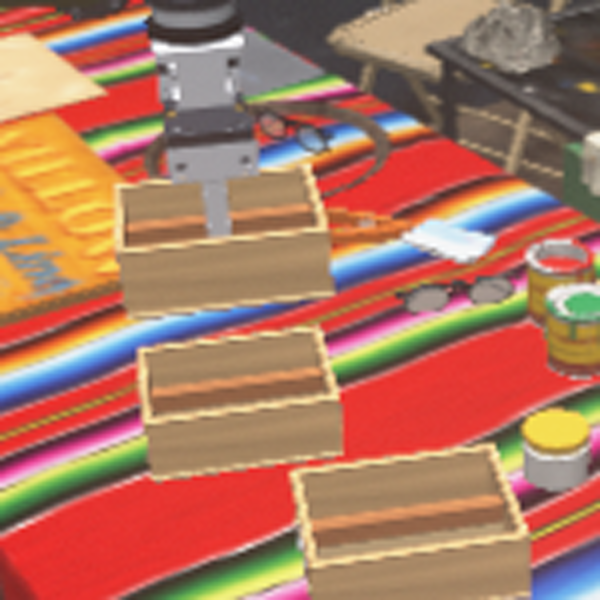

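```bash
python3 - <<'E'
from h import *
t=camera('top');s=camera('side')
from scipy.optimize import least_squares
for nm,c,f,box,hi in(('top',t,'top0.png',(160,300,365,505),150),('side',s,'side0.png',(240,355,292,435),160)):
    im=cv2.imread('pics/'+f); h=cv2.cvtColor(im,cv2.COLOR_BGR2HSV)
    m=cv2.inRange(h,(8,30,100),(25,hi,255)); M=np.zeros_like(m); a,b,d,e=box; M[a:b,d:e]=m[a:b,d:e]
    M=cv2.morphologyEx(M,cv2.MORPH_CLOSE,np.ones((7,7))); M=cv2.morphologyEx(M,cv2.MORPH_OPEN,cv2.getStructuringElement(2,(25,25)))
    k=max(cv2.findContours(M,0,1)[0],key=cv2.contourArea)
    for z in (20,24):
        P=np.array([ray(c,*q[0],z)[:2] for q in k])
        r=least_squares(lambda x:np.linalg.norm(P-x[:2],axis=1)-x[2],[470,-270,165],loss='soft_l1',f_scale=2)
        print(nm,z,r.x.round(1),np.percentile(abs(r.fun),[50,80,95]).round(1))
E
```

```text
top 20 [ 469.1 -273.8  166. ] [ 1.2  2.7 12.2]
top 24 [ 469.  -272.6  165.4] [ 1.2  2.6 12.2]
side 20 [ 470.2 -272.1  165.8] [1.4 3.  8.6]
side 24 [ 467.9 -274.6  164.9] [1.4 3.  8.5]
```

Request:
{"op": "arm_command", "data": {"deltas": [{"xyz": [0,-0.006,0.002],"turn": [0,0,0]},{"xyz": [-0.001,-0.014,0],"turn": [0,0,0]},{"xyz": [-0.002,-0.022,0],"turn": [0,0,0]},{"xyz": [-0.003,-0.028,0],"turn": [0,0,0]},{"xyz": [-0.004,-0.03,0],"turn": [0,0,0]},{"xyz": [-0.004,-0.03,0],"turn": [0,0,0]},{"xyz": [-0.004,-0.03,0],"turn": [0,0,0]},{"xyz": [-0.004,-0.03,0],"turn": [0,0,0]},{"xyz": [-0.004,-0.03,0],"turn": [0,0,0]},{"xyz": [-0.004,-0.03,0],"turn": [0,0,0]},{"xyz": [-0.004,-0.03,0],"turn": [0,0,0]},{"xyz": [-0.004,-0.03,0],"turn": [0,0,0]}]}}

```text
clock: 17.6
eef_pos: [497.3, -20.2, 209.8]
eef_rot: [-3.142, 0.0, 2.711]
wrist_force: [0.6, -0.4, -5.1]
finger_gap: 13.7
```

Request:
{"op": "arm_command", "data": {"deltas": [{"xyz": [-0.004,-0.03,0],"turn": [0,0,0]},{"xyz": [-0.004,-0.03,0],"turn": [0,0,0]},{"xyz": [-0.004,-0.03,0],"turn": [0,0,0]},{"xyz": [-0.004,-0.03,0],"turn": [0,0,0]},{"xyz": [-0.004,-0.03,0],"turn": [0,0,0]},{"xyz": [-0.004,-0.028,0],"turn": [0,0,0]},{"xyz": [-0.003,-0.026,0],"turn": [0,0,0]},{"xyz": [-0.003,-0.02,-0.006],"turn": [0,0,0]},{"xyz": [-0.002,-0.014,-0.01],"turn": [0,0,0]},{"xyz": [0,-0.008,-0.01],"turn": [0,0,0]},{"xyz": [0,0,-0.01],"turn": [0,0,0]},{"xyz": [0,0,0],"turn": [0,0,0]}]}}

```text
clock: 19.1
eef_pos: [466.1, -263.4, 172.6]
eef_rot: [3.141, -0.002, 2.712]
wrist_force: [0.1, 0.8, -5.1]
finger_gap: 13.8
```

Request:
{"op": "arm_command", "data": {"deltas": [{"xyz": [0.001,-0.003,-0.008],"turn": [0,0,0]},{"xyz": [0.001,-0.004,-0.015],"turn": [0,0,0]},{"xyz": [0.001,-0.003,-0.02],"turn": [0,0,0]},{"xyz": [0,0,-0.02],"turn": [0,0,0]},{"xyz": [0,0,-0.018],"turn": [0,0,0]},{"xyz": [0,0,-0.012],"turn": [0,0,0]},{"xyz": [0,0,-0.008],"turn": [0,0,0]},{"xyz": [0,0,-0.004],"turn": [0,0,0]},{"xyz": [0,0,0],"turn": [0,0,0]}]}}

```text
clock: 20.23
eef_pos: [469.3, -274.2, 68.7]
eef_rot: [-3.142, 0.0, 2.712]
wrist_force: [0.5, -0.2, -4.8]
finger_gap: 13.8
```

```bash
python3 - <<'E'
from h import *
c=snap('side','s6.png'); a=c['color'][210:370,280:440,::-1]; cv2.imwrite('pics/z9.png',cv2.resize(a,None,fx=3.7,fy=3.7,interpolation=cv2.INTER_CUBIC))
E
```

```text
(no output)
```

View pics/z9.png

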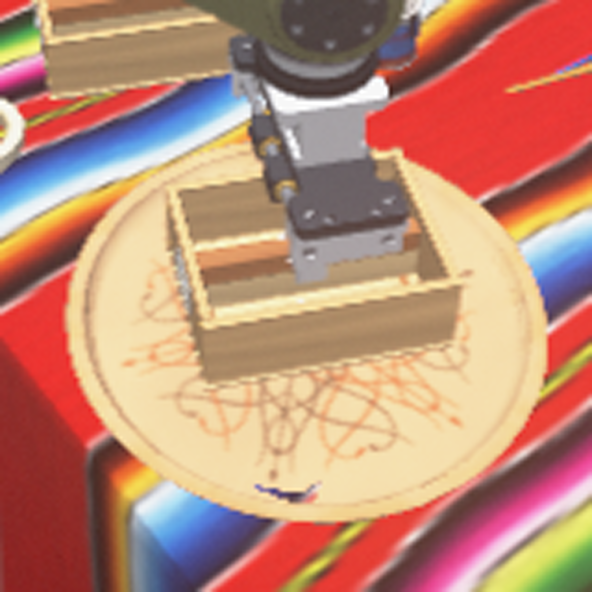

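Request:
{"op": "arm_command", "data": {"deltas": [{"xyz": [0,0,-0.005],"turn": [0,0,0]},{"xyz": [0,0,-0.004],"turn": [0,0,0]},{"xyz": [0,0,-0.002],"turn": [0,0,0]},{"xyz": [0,0,-0.001],"turn": [0,0,0]},{"xyz": [0,0,-0.0005],"turn": [0,0,0]},{"xyz": [0,0,0],"turn": [0,0,0]}]}}

```text
clock: 21.02
eef_pos: [469.3, -274.2, 56.2]
eef_rot: [-3.142, 0.0, 2.712]
wrist_force: [-0.2, 0.4, -4.8]
finger_gap: 13.9
```

Request:
{"op": "arm_command", "data": {"deltas": [{"xyz": [0,0,-0.0008],"turn": [0,0,0]},{"xyz": [0,0,0],"turn": [0,0,0]}]}}

```text
clock: 21.28
eef_pos: [469.2, -274.1, 55.3]
eef_rot: [3.142, -0.0, 2.712]
wrist_force: [0.5, -0.3, -4.5]
finger_gap: 13.9
```

Request:
{"op": "arm_command", "data": {"deltas": [{"xyz": [0,0,-0.0008],"turn": [0,0,0]},{"xyz": [0,0,0],"turn": [0,0,0]}]}}

```text
clock: 21.52
eef_pos: [469.3, -274.2, 55.0]
eef_rot: [-3.142, 0.0, 2.712]
wrist_force: [-1.9, 2.4, 2.0]
finger_gap: 13.5
```

Contact with the tray floor. Release, retreat, look.

Request:
{"op": "arm_command", "data": {"deltas": [{"xyz": [0,0,0],"turn": [0,0,0]},{"xyz": [0,0,0],"turn": [0,0,0]},{"xyz": [0,0,0],"turn": [0,0,0]},{"xyz": [0,0,0],"turn": [0,0,0]}], "gripper": 0.4}}

```text
clock: 22.02
eef_pos: [469.3, -274.2, 54.5]
eef_rot: [3.142, 0.0, 2.712]
wrist_force: [0.6, 1.1, -0.0]
finger_gap: 50.3
```

Request:
{"op": "arm_command", "data": {"deltas": [{"xyz": [0,0,0.01],"turn": [0,0,0]},{"xyz": [0,0,0.025],"turn": [0,0,0]},{"xyz": [0,0,0.035],"turn": [0,0,0]},{"xyz": [0,0,0.035],"turn": [0,0,0]},{"xyz": [0,0,0.03],"turn": [0,0,0]},{"xyz": [-0.01,0.03,0.01],"turn": [0,0,0]},{"xyz": [-0.02,0.04,0],"turn": [0,0,0]},{"xyz": [-0.02,0.045,0],"turn": [0,0,0]},{"xyz": [-0.02,0.045,0],"turn": [0,0,0]},{"xyz": [-0.02,0.04,0],"turn": [0,0,0]},{"xyz": [-0.02,0.03,0],"turn": [0,0,0]},{"xyz": [0,0,0],"turn": [0,0,0]}]}}

```text
clock: 23.52
eef_pos: [358.6, -43.0, 200.4]
eef_rot: [3.141, 0.002, 2.714]
wrist_force: [-0.3, -0.3, 0.6]
finger_gap: 56.4
```

```bash
python3 - <<'E'
from h import *
c=snap('top','t7.png'); a=c['color'][140:300,150:310,::-1]; cv2.imwrite('pics/z10.png',cv2.resize(a,None,fx=3.7,fy=3.7,interpolation=cv2.INTER_CUBIC))
a=c['color'][140:300,280:510,::-1]; cv2.imwrite('pics/z11.png',cv2.resize(a,None,fx=3.4,fy=3.4,interpolation=cv2.INTER_CUBIC))
E
```

```text
(no output)
```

View pics/z10.png

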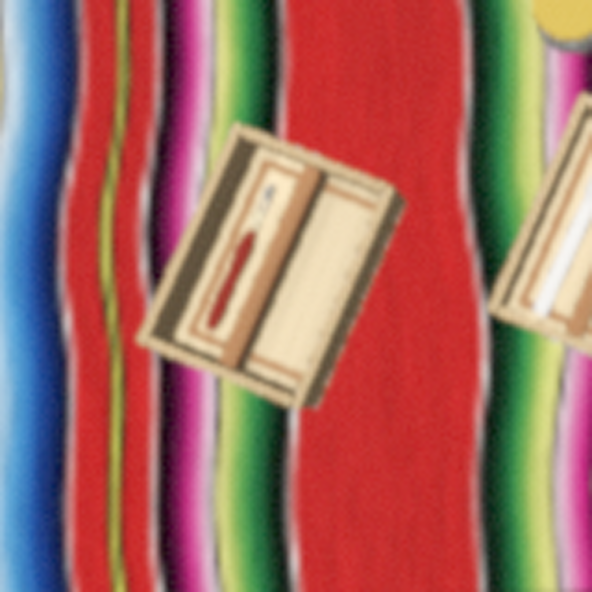

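View pics/z11.png

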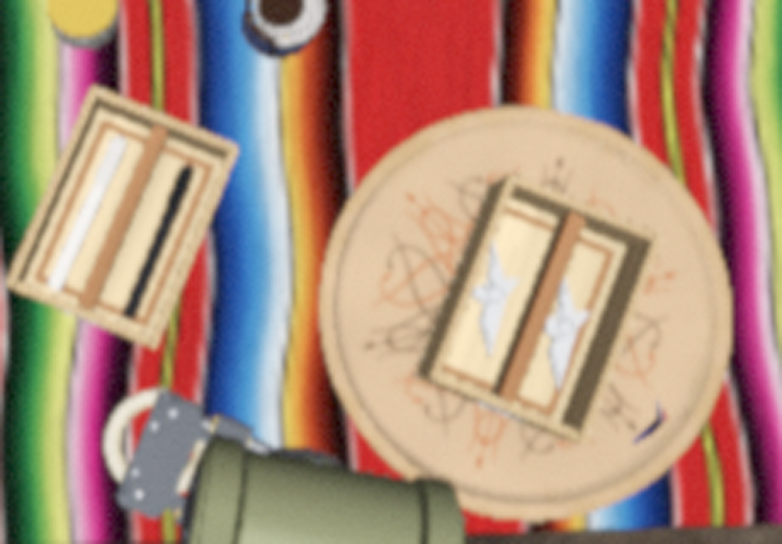

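```bash
python3 - <<'E'
from h import *
t=camera('top')
print('bottom');rect(t,[(238,124),(396,187),(303,408),(138,342)],70,3.7,150,140)
print('trayed');rect(t,[(510,180),(650,238),(577,440),(425,375)],82,3.4,280,140)
print('topt');rect(t,[(97,87),(238,146),(156,347),(9,284)],70,3.4,280,140)
E
python3 - <<'E'
from h import *
c=snap('side','s8.png'); a=c['color'][130:250,235:355,::-1]; cv2.imwrite('pics/z12.png',cv2.resize(a,None,fx=5,fy=5,interpolation=cv2.INTER_CUBIC)[:600])
E
```

```text
bottom
ctr [535.7 290.6  70. ] 123.2 -113.6; 168.0 156.5; 126.4 66.8; 168.9 -24.5; 
trayed
ctr [ 468.2 -268.5   82. ] 113.8 -114.8; 163.2 156.0; 121.8 65.0; 162.9 -26.8; 
topt
ctr [549.4  43.2  70. ] 119.3 -114.9; 167.8 155.8; 122.6 65.1; 167.8 -25.3;
```

View pics/z12.png

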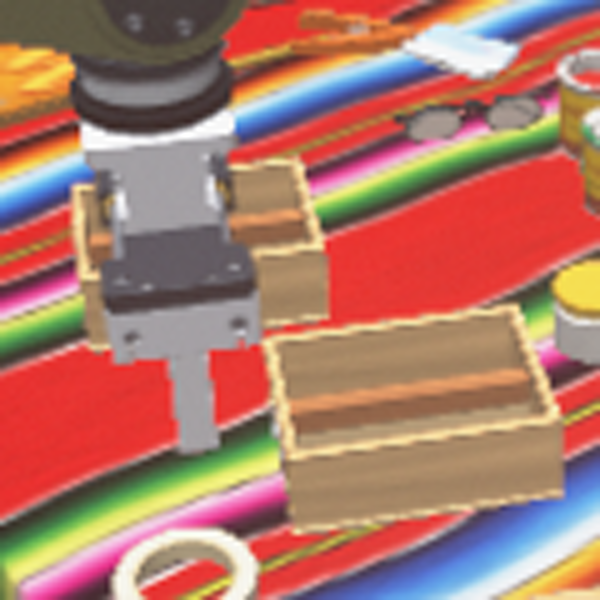

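Request:
{"op": "arm_command", "data": {"deltas": [{"xyz": [0.02,0.01,0],"turn": [0,0,0]},{"xyz": [0.035,0.016,0],"turn": [0,0,0]},{"xyz": [0.04,0.018,0],"turn": [0,0,0]},{"xyz": [0.04,0.018,0],"turn": [0,0,0]},{"xyz": [0.035,0.016,0],"turn": [0,0,0]},{"xyz": [0.02,0.01,-0.01],"turn": [0,0,0]},{"xyz": [0.002,0,-0.02],"turn": [0,0,0]},{"xyz": [0,0,-0.03],"turn": [0,0,0]},{"xyz": [0,0,-0.03],"turn": [0,0,0]},{"xyz": [0,0,-0.02],"turn": [0,0,0]},{"xyz": [0,0,-0.01],"turn": [0,0,0]},{"xyz": [0,0,0],"turn": [0,0,0]}]}}

```text
clock: 25.18
eef_pos: [551.4, 43.4, 79.1]
eef_rot: [-3.141, -0.001, 2.711]
wrist_force: [-0.3, -0.1, 0.8]
finger_gap: 56.5
```

Request:
{"op": "arm_command", "data": {"deltas": [{"xyz": [-0.001,0.002,-0.01],"turn": [0,0,0]},{"xyz": [0,0,-0.012],"turn": [0,0,0]},{"xyz": [0,0,-0.009],"turn": [0,0,0]},{"xyz": [0,0,-0.0045],"turn": [0,0,0]},{"xyz": [0,0,0],"turn": [0,0,0]}]}}

```text
clock: 25.8
eef_pos: [550.2, 45.8, 43.8]
eef_rot: [-3.141, -0.0, 2.712]
wrist_force: [-0.2, 0.2, 1.5]
finger_gap: 56.3
```

Request:
{"op": "arm_command", "data": {"deltas": [{"xyz": [0,0,0],"turn": [0,0,0]},{"xyz": [0,0,0],"turn": [0,0,0]},{"xyz": [0,0,0],"turn": [0,0,0]},{"xyz": [0,0,0],"turn": [0,0,0]},{"xyz": [0,0,0],"turn": [0,0,0]}], "gripper": 1, "force": 3}}

```text
clock: 26.42
eef_pos: [550.3, 45.8, 44.1]
eef_rot: [-3.142, 0.0, 2.712]
wrist_force: [-0.2, -0.2, 1.0]
finger_gap: 14.2
```

Request:
{"op": "arm_command", "data": {"deltas": [{"xyz": [0,0,0],"turn": [0,0,0]},{"xyz": [0,0,0],"turn": [0,0,0]},{"xyz": [0,0,0],"turn": [0,0,0]}], "gripper": 1, "force": 40}}

```text
clock: 26.8
eef_pos: [550.3, 45.8, 44.1]
eef_rot: [-3.142, 0.0, 2.712]
wrist_force: [-0.2, -0.0, 1.1]
finger_gap: 13.6
```

Request:
{"op": "arm_command", "data": {"deltas": [{"xyz": [0,0,0.003],"turn": [0,0,0]},{"xyz": [0,0,0.006],"turn": [0,0,0]},{"xyz": [0,0,0.012],"turn": [0,0,0]},{"xyz": [0,0,0.02],"turn": [0,0,0]},{"xyz": [0,0,0.025],"turn": [0,0,0]},{"xyz": [0,0,0.025],"turn": [0,0,0]},{"xyz": [0,0,0.02],"turn": [0,0,0]},{"xyz": [0,0,0.014],"turn": [0,0,0]},{"xyz": [0,0,0],"turn": [0,0,0]}]}}

```text
clock: 27.92
eef_pos: [550.6, 45.9, 170.0]
eef_rot: [3.141, 0.002, 2.712]
wrist_force: [-0.6, -0.2, -4.2]
finger_gap: 13.9
```

Request:
{"op": "arm_command", "data": {"deltas": [{"xyz": [0,0.006,0],"turn": [0,0,0]},{"xyz": [-0.001,0.014,0],"turn": [0,0,0]},{"xyz": [-0.001,0.022,0],"turn": [0,0,0]},{"xyz": [-0.002,0.028,0],"turn": [0,0,0]},{"xyz": [-0.002,0.03,0],"turn": [0,0,0]},{"xyz": [-0.002,0.03,0],"turn": [0,0,0]},{"xyz": [-0.002,0.03,0],"turn": [0,0,0]},{"xyz": [-0.002,0.028,0],"turn": [0,0,0]},{"xyz": [-0.001,0.024,0],"turn": [0,0,0]},{"xyz": [-0.001,0.018,0],"turn": [0,0,0]},{"xyz": [0,0.012,0],"turn": [0,0,0]},{"xyz": [0,0.004,-0.005],"turn": [0,0,0]}]}}

```text
clock: 29.42
eef_pos: [536.3, 292.4, 164.0]
eef_rot: [3.141, 0.0, 2.712]
wrist_force: [0.1, 0.2, -2.9]
finger_gap: 13.6
```

Request:
{"op": "arm_command", "data": {"deltas": [{"xyz": [0,0,-0.012],"turn": [0,0,0]},{"xyz": [0,0,-0.012],"turn": [0,0,0]},{"xyz": [0,0,-0.008],"turn": [0,0,0]},{"xyz": [0,0,0],"turn": [0,0,0]},{"xyz": [0,0,0],"turn": [0,0,0]}]}}

```text
clock: 30.05
eef_pos: [536.4, 291.8, 132.4]
eef_rot: [3.141, 0.0, 2.712]
wrist_force: [0.0, 0.1, -3.3]
finger_gap: 13.6
```

```bash
python3 - <<'E'
from h import *
c=snap('side','s9.png'); a=c['color'][100:220,225:325,::-1]; cv2.imwrite('pics/z13.png',cv2.resize(a,None,fx=5,fy=5,interpolation=cv2.INTER_CUBIC)[:600])
c=snap('top','t9.png'); a=c['color'][140:270,150:270,::-1]; cv2.imwrite('pics/z14.png',cv2.resize(a,None,fx=4.5,fy=4.5,interpolation=cv2.INTER_CUBIC)[:600])
E
```

```text
(no output)
```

View pics/z13.png

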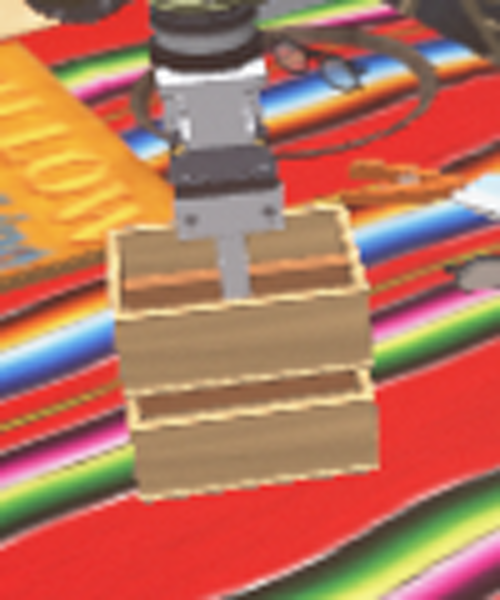

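View pics/z14.png

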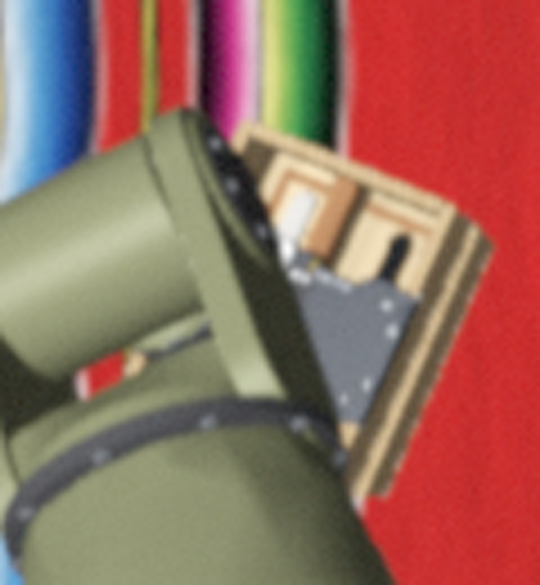

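```bash
python3 - <<'E'
from h import *
s=camera('side')
f=lambda u,v,z: ray(s,u/5+225,v/5+100,z)[:2]
B=[f(133,430,70),f(374,394,70)]; U=[f(117,318,158.3),f(368,290,158.3)]
ax=np.array([.908,-.418]); ay=np.array([.418,.908])
for b,u in zip(B,U): print(b.round(1),u.round(1),'dx',((u-b)@ax).round(1),'dy',((u-b)@ay).round(1))
t=camera('top'); print(ray(t,150+457/4.5,140+208/4.5,158.3),ray(t,150+396/3.7,140+187/3.7,70))
E
```

```text
[435.  262.9] [436.5 262.9] dx 1.3 dy 0.7
[588.7 199.8] [585.4 192.2] dx 0.2 dy -8.3
[586.35654267 197.7571217  158.3       ] [588.03633016 199.8774012   70.        ]
```

Request:
{"op": "arm_command", "data": {"deltas": [{"xyz": [0,0,-0.006],"turn": [0,0,0]},{"xyz": [0,0,-0.006],"turn": [0,0,0]},{"xyz": [0,0,-0.004],"turn": [0,0,0]},{"xyz": [0,0,-0.002],"turn": [0,0,0]},{"xyz": [0,0,-0.002],"turn": [0,0,0]},{"xyz": [0,0,0],"turn": [0,0,0]}]}}

```text
clock: 31.0
eef_pos: [536.2, 291.8, 112.0]
eef_rot: [-3.141, -0.0, 2.712]
wrist_force: [-0.0, -1.1, -3.7]
finger_gap: 13.5
```

Request:
{"op": "arm_command", "data": {"deltas": [{"xyz": [0,0,-0.0015],"turn": [0,0,0]},{"xyz": [0,0,-0.001],"turn": [0,0,0]},{"xyz": [0,0,-0.001],"turn": [0,0,0]},{"xyz": [0,0,0],"turn": [0,0,0]}]}}

```text
clock: 31.5
eef_pos: [536.2, 291.8, 108.4]
eef_rot: [-3.141, -0.0, 2.712]
wrist_force: [0.8, -0.8, -3.2]
finger_gap: 13.5
```

Request:
{"op": "arm_command", "data": {"deltas": [{"xyz": [0,0,-0.0006],"turn": [0,0,0]},{"xyz": [0,0,-0.0004],"turn": [0,0,0]},{"xyz": [0,0,0],"turn": [0,0,0]}]}}

```text
clock: 31.88
eef_pos: [536.3, 291.9, 108.1]
eef_rot: [3.141, 0.0, 2.712]
wrist_force: [-2.5, -1.4, 4.9]
finger_gap: 13.6
```

Seated at 108.1 (expected 108) with light contact. Release and retreat.

Request:
{"op": "arm_command", "data": {"deltas": [{"xyz": [0,0,0],"turn": [0,0,0]},{"xyz": [0,0,0],"turn": [0,0,0]},{"xyz": [0,0,0],"turn": [0,0,0]},{"xyz": [0,0,0],"turn": [0,0,0]}], "gripper": 0.4}}

```text
clock: 32.38
eef_pos: [536.3, 291.9, 107.5]
eef_rot: [3.142, 0.0, 2.712]
wrist_force: [-0.5, 0.7, 1.3]
finger_gap: 49.8
```

Request:
{"op": "arm_command", "data": {"deltas": [{"xyz": [0,0,0.01],"turn": [0,0,0]},{"xyz": [0,0,0.025],"turn": [0,0,0]},{"xyz": [0,0,0.03],"turn": [0,0,0]},{"xyz": [0,0,0.03],"turn": [0,0,0]},{"xyz": [0,0,0.03],"turn": [0,0,0]},{"xyz": [-0.02,-0.02,0.01],"turn": [0,0,0]},{"xyz": [-0.02,-0.035,0],"turn": [0,0,0]},{"xyz": [-0.02,-0.04,0],"turn": [0,0,0]},{"xyz": [-0.02,-0.04,0],"turn": [0,0,0]},{"xyz": [-0.02,-0.04,0],"turn": [0,0,0]},{"xyz": [-0.02,-0.03,0],"turn": [0,0,0]},{"xyz": [0,0,0],"turn": [0,0,0]}]}}

```text
clock: 33.88
eef_pos: [415.7, 85.7, 243.6]
eef_rot: [3.141, 0.002, 2.71]
wrist_force: [-0.7, 0.3, 0.3]
finger_gap: 56.5
```

```bash
python3 - <<'E'
from h import *
c=snap('side','s10.png'); a=c['color'][100:360,225:445,::-1]; cv2.imwrite('pics/z15.png',cv2.resize(a,None,fx=2.3,fy=2.3,interpolation=cv2.INTER_CUBIC))
a=c['color'][120:210,235:315,::-1]; cv2.imwrite('pics/z17.png',cv2.resize(a,None,fx=6,fy=6,interpolation=cv2.INTER_CUBIC))
c=snap('top','t10.png'); a=c['color'][120:300,150:510,::-1]; cv2.imwrite('pics/z16.png',cv2.resize(a,None,fx=2.2,fy=2.2,interpolation=cv2.INTER_CUBIC))
E
```

```text
(no output)
```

View pics/z15.png

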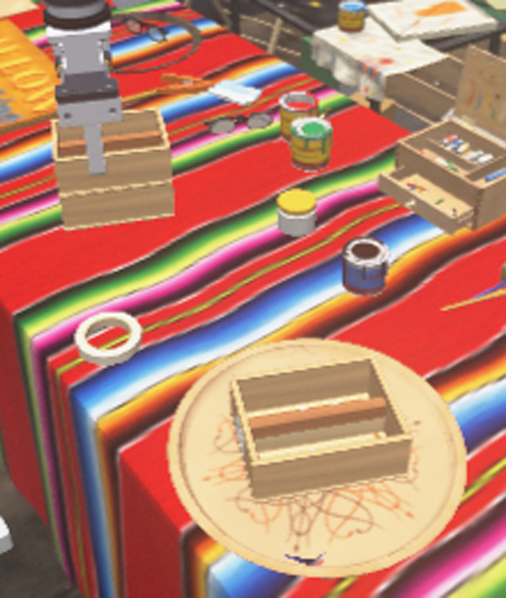

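View pics/z16.png

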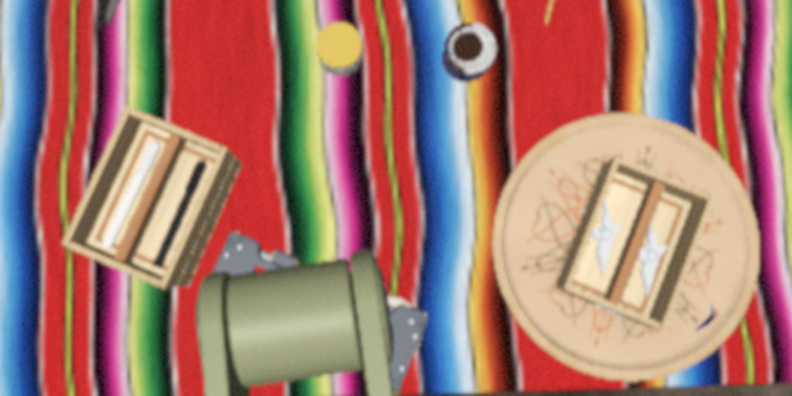

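View pics/z17.png

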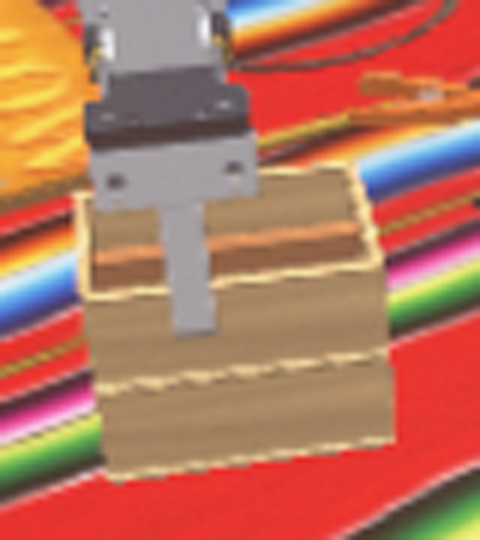

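```bash
python3 - <<'E'
from h import *
im=cv2.imread('pics/t10.png')[190:275,400:480]; cv2.imwrite('pics/z18.png',cv2.resize(im,None,fx=7,fy=7,interpolation=cv2.INTER_CUBIC))
E
```

```text
(no output)
```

View pics/z18.png

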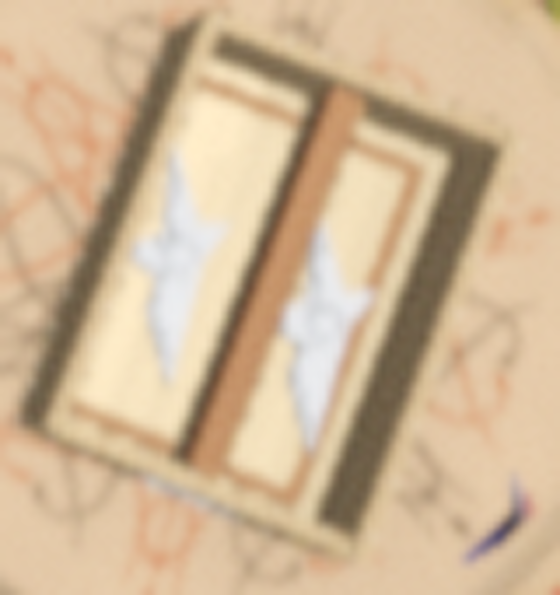

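```bash
python3 - <<'E'
from h import *
t=camera('top')
rect(t,[(208,15),(505,145),(353,553),(45,425)],82,7,400,190)
a,b=[ray(t,400+u/7,190+v/7,73) for u,v in((343,90),(208,468))]; print((a+b)/2)
E
```

```text
ctr [ 468.2 -270.4   82. ] 118.2 -116.0; 160.7 155.5; 119.4 65.6; 164.0 -25.0; 
[ 470.22486411 -272.59636097   73.        ]
```

Tote centre comes out at about (469, −272) and the tray centre at (469, −273), so it is centred. Handing in.

```bash
python3 -c "
from cell import *
print(read_state()['clock']); print(sign_off())"
```

```text
34.025
the job is handed in; nothing more can be done
None
```

The job is done and handed in at 34.0 s of the 72 s allowed. The top tote was set on the table, the middle tote stood in the tray, and the top tote put back on the bottom one.

**Last checks**
- **Tray:** the middle tote measures at about (469, −272) against a tray centre of about (469, −273). It stands flat with both emblems inside.
- **Stack:** the top tote went down to the expected seated height (gripper at 108.1 mm, 108 expected) with only about 5 N of contact. In the pictures its rims and seams are parallel with the bottom tote, and both markers are inside.
- **Bottom tote:** its visible base corners are at the same pixels as at the start, to within reading accuracy.
- **Bystanders:** the jar, can and tape look unmoved in the last pictures. I did not measure them again; the tape is partly hidden by the arm in the last top view but clear in the side view.
- **Forces:** the highest wrist reading I saw was about 14 N, when the top tote touched down on the table. I read the force only at the end of each move.

**Checks that disagreed**
- The side camera put tote centres 4 to 6 mm lower in y than the top camera, so I relied on the top camera and the gripper position.
- Before restacking, one side-view corner showed an 8 mm offset from the tote below. The other corner and the top view showed under 3 mm. I took the 8 mm as reading error, and the tote went in with almost no sideways force.

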